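Do up the undone draw latch of the organizer

TASK

One of the two steel draw latches on top of the gray organizer is still undone. Tip its lever over towards the keeper so that the wire loop reaches, draw the loop in under the keeper's lip by feel, stopping as soon as it meets the keeper (a shove of more than about 2 kg would shift the keeper), then press the lever over and fully flat on the lid so that it holds the loop taut. Go gently, without hammering the latch, and do not disturb the things around.

Things in the scene. Friction and masses are not known exactly. Their poses are not given: they have to be found in the camera images.
- organizer: Gray plastic hip-roof tackle-style organizer, 216 (x) x 346 (y) x 165 mm high, standing fast. Its two lids meet at a ridge along y through the middle; their tops are level for 75 mm to each side of it. Equal steel draw latches straddle the ridge at y = +115 and -115 mm, one (either) done up, one undone. Folded handle: |y| under 64, 17 mm high. Origin: centre of underside, z up.
- latch: The undone draw latch. Origin: on the lids' level top, over the ridge, on the latch's centre line; axes parallel to the organizer's: x from the keeper's side to the lever's side (the way the flat lever points), y along the ridge, z up. All x and z below are in mm in this frame.
- lever_pin (a point): Axis of the undone latch's lever (along y), mid-width: at x 12, z 9.
- lever (a joint): Lever angle (rad): 0 = flat on the lid, pointing to +x; grows as its free end goes up and over to -x; 1.57 upright; stop at 2.45, leaning over the keeper. Its hinge is stiff (0.05 N m): it stays where left and cannot be counted on to snap down. Dead centre at about 0.1. With the loop hooked, closing takes 3 to 9 N at the free end, most near 1.1 rad, more or less as the keeper is set.
- lever_tip (a point): On the lever's broad top face, 44 mm from its pin, mid-width. The lever is a steel channel 26 mm wide; this face is 5.3 mm from the pin's axis (14.3 mm above the lid when flat; it looks to -x when the lever is upright); the last 8 mm, to 52 mm from the pin, turn up by 3 mm.
- loop (a joint): Angle of the wire loop on the lever (rad): 0 = straight out opposite to the lever; grows as it folds towards the lever's top face, stop at 2.85. The loop's direction in the x-z plane, from +x towards +z, is pi + lever - loop. It is pinned to the lever 14 mm from the lever's pin (at x 12 + 14 cos(lever - 0.03), z 9 + 14 sin(lever - 0.03)). Stiff (0.015 N m): carried along by the lever.
- loop_spring (a joint): Stretch (m) of the loop's springs, which give from 15 N on, by 2 N/mm: 0 slack, at most 0.016. About 0.0025 to 0.013 when the latch is done up; 0 when the loop is not hooked.
- loop_bar (a point): Middle of the loop's cross bar, 4.4 mm thick, 42.6 mm from the loop's pin when slack; loop 37 mm wide. A finger tab 26 mm wide reaches 13 mm on past the bar, its end turned up to 12 mm above the lid. Bar lying on the lid: z = 2; with the lever at 2.45 it then is at x = -38, clear of the lip; with the lever under about 2.2 it may come down on the lip.
- keeper (a point): Where the keeper is meant to be: foot of its web's -x face, x -22, z 0. J-shaped steel catch 22 mm wide: upright web, and a lip on it reaching 3.5 mm to -x, underside 7.5, top 11 mm above the lid. Set by hand on slots, it really stands up to 5 mm either way in x: not measured, feel for it. Hooked, the bar is under the lip against the web, x about -24, z 2 to 5, lever then at 1.0 to 1.9.
- tin: closed round steel tin, 51 mm across, 19 mm high, lying on the organizer's front lid between the two latches; origin at the centre of its underside
- bowl: green ceramic catchall bowl, 136 mm across, 45 mm high, behind the organizer; origin at the centre of its underside
- jar: amber glass jar with a steel twist cap, 72 mm across, 98 mm high, behind the organizer; origin at the centre of its underside
- lint_brush: stainless steel lint brush lying flat, about 225 x 42 x 24 mm; origin on its underside near mid-length
- glasses_case: black glasses case, 62 x 160 x 40 mm; origin at the centre of its underside
- torch: aluminium pocket torch lying on its side, 117 mm long, 35 mm across; origin on its underside at mid-length
- tape_measure: dark tape measure, 66 x 34 x 62 mm; origin at the centre of its underside

How it is judged:
On the way:
1. the loop's bar is brought down (less than 6 mm above the lid) and in to the keeper (x between -32 and -14 mm in the latch's frame) with the lever still up (above 0.4 rad) (z of loop_bar in the frame of latch below 0.006 m and x of loop_bar in the frame of latch between -0.032 and -0.014 m and value of joint lever above 0.4 rad), for 0.1 s.
At the end, for the whole second after the job is handed in: the lever lies flat (below 0.05 rad, about 2 mm at its free end), past centre and at rest, and holds the loop taut round the keeper (springs stretched by more than 1 mm; bar under the lip, less than 7 mm above the lid, and on the web's far side, x below -14 mm) (value of joint lever below 0.05 rad and value of joint loop_spring above 0.001 m and z of loop_bar in the frame of latch below 0.007 m and x of loop_bar in the frame of latch below -0.014 m and velocity of joint lever below 0.05 rad/s); the robot touches nothing.
It fails at once if the fingers bear on the undone latch with more than 60 N (contact force between the fingers and latch above 60 N).
It fails at once if the fingers shove the loop against the keeper with more than 22 N (bar down and drawn in, lever still up) (contact force between the fingers and latch above 22 N and z of loop_bar in the frame of latch below 0.006 m and x of loop_bar in the frame of latch above -0.032 m and value of joint lever above 0.4 rad).
It fails at once if a bystander is moved by more than 30 mm (distance of any of tin, bowl, jar, lint_brush, glasses_case, torch, tape_measure from where it was at the start of the episode above 0.03 m).
It also fails if it takes over 53 s, if anything falls off the work surface, if the arm or the gripper's body presses on something with over 40 N, if the wrist force passes 120 N, or if a joint passes its speed limit or range.

ROBOT

A 6-joint arm with a two-finger parallel gripper is mounted at the origin on the work surface. World frame = base frame: x ahead of the robot, y to its left, z up, the work surface at z = 0. Lengths are in m, angles in rad, forces in N, time in s.
With the tool pointing down it reaches from about 0.375 to 0.975 m from the base axis. Payload 3.8 kg.
Tool frame: the origin (TCP) lies between the finger pads; the fingertips stand 8 mm ahead of it and the grasp point (between the pads) lies 11 mm behind it (env.tip_reach is the z of the fingertips in the tool frame, in m); z points along the fingers, y is the line along which they close (so a half turn about z gives the same grasp; the last joint's range is limited). The gripper opens to 85 mm and grips with 20 to 120 N. Pads are 22 mm wide; open, the fingers measure 114 mm over their backs; the gripper's body (76 mm by 85 mm) begins 54 mm behind the grasp point. The pads swing forward as they close: fully open they stand 13 mm farther back than shut.
Start: joints at [1.248, 0.264, 1.604, -0, 1.274, -0.037], TCP at [0.19, 0.648, 0.239] pointing down, gripper open.
Joint ranges: [-2.63, 2.63], [-0.94, 2.18], [0.31, 2.57], [-1.31, 4.45], [0, 2.66], [-2.55, 2.55]. Speed limits (rad/s): [2.57, 2.57, 3.14, 3.14, 3.14, 3.14].

INTERFACE

Orientations are given as [roll, pitch, yaw] about the fixed x, y, z axes, in that order (R = Rz(yaw) Ry(pitch) Rx(roll)).
In Python, from cell import env gives the robot as it stands.
- The arm moves only by the shell command python3 -m pendant 'ROWS'. ROWS is JSON, a list of rows, each an object with "gripper": the closure in counts, from 0 (fully open) to 255 (shut); "delta_pos": the shift along the tool's x, y, z each as a share of 100 mm, from -1 to 1, a list of three; "twist": the turn, a rotation vector about the tool's x, y, z each as a share of 360 degrees, from -1 to 1, a list of three. A call has 1 to 8 rows; each row shifts and turns the commanded pose from where the row before left it, along the tool's axes as they then stand; what a row does not reach is not made up. A row lasts 1/10 s, in which the tool goes at most 50 mm and 8.59 degrees, less where a joint would pass 70% of its speed; a pose out of reach is approached as far as the arm can. A call with a number of a shift or a turn outside -1 to 1 is refused whole. A call with a gripper value outside its range is refused whole. The fingers move at their own pace and stop on an object; the grip force is fixed at half the most. Time passes only in rows, so rows that do not move let the fingers close. It gives the time, the measured TCP pose, the force, the opening and the grip force at its end, in the units of the state.
- env.read_state(): the state, without advancing time (a new reading comes with each control period).
- env.snapshot(name): name is "scene" or "top" or "wrist"; returns the picture (384x512x3 uint8, red, green, blue); there is no depth.
- env.camera_info(name): a dict with "mtx" (3x3 intrinsics, pixels), "distortion" ([k1, k2, p1, p2, k3] as OpenCV has them; the pictures are not rectified), "R" (3x3) and "t" (3): a world point X has camera coordinates R X + t. Camera axes: x right, y down, z forward; pixel columns grow to the right and rows downward; lengths in m; the calibration is good to about 2 mm. A picture is of the moment at which its call begins: read the wrist's pose just before it. camera_info takes no time and is no camera call; for the wrist camera it gives the pose at the moment of the call.
- env.sign_off(): hands the job in; it is judged then, once.
Trained networks look in the newest picture that a camera, given by its name, has taken for a name from the list of things; names that differ only in an ending like _2 or _b are one class to them, and where a whole thing is asked for, a point or a joint stands for the part that bears it (a point fixed in the world has none). Each returns a list of dicts, best first, with "conf" (0 to 1); they miss things now and then, are a little off and sometimes report something else, mostly with a low value. They report only what shows in the picture. A call takes as long as a camera call.
- env.regions_of(camera, name): "region" (384x512 bool, what is visible of it) and "location" ([row, column] in pixels, amid what is visible of it).
The state is a dict: "time_s": time; "joints": joint angles; "joint_velocities": joint speeds; "tau": joint torques, N m; "tool_pos": TCP position; "orientation": TCP orientation; "contact_force": force on the tool from outside, world axes, zero at the start; "moment": the same for the moment, N m; "width": finger opening in m; "grip_force": force on a finger pad.
Only numpy, scipy, OpenCV 4.12 (cv2) and the standard library are available. Lean on these libraries where they do the work, as an engineer would, in place of code of your own. Each camera call takes 0.05 s, during which the arm holds its last target. There are 200 camera calls.

## Working session

There is one attempt and no reset: what is moved stays moved. The work goes in short steps, Python scripts to look and compute and a shell command to move; the robot and the scene stay as the last step left them, time stands still between calls to the robot, and variables do not carry over. Pictures are saved under pics/ and viewed, at most 10 in all, crops included, and the job is handed in when it is done.

```bash
ls; mkdir -p pics
cat > h.py <<'E'
import numpy as np, cv2
from cell import env
def snap(c,n):
    s=env.read_state(); im=env.snapshot(c); cv2.imwrite(f'pics/{n}.png',im[:,:,::-1]); return im
def ray(c,uv):
    i=env.camera_info(c); K=np.array(i['mtx']);R=np.array(i['R']);t=np.array(i['t'])
    p=cv2.undistortPoints(np.array([[uv]],float),K,np.array(i['distortion']))[0,0]
    return -R.T@t, R.T@np.array([p[0],p[1],1])
def atz(c,uv,z):
    o,d=ray(c,uv); return o+d*(z-o[2])/d[2]
def proj(c,X):
    i=env.camera_info(c)
    return cv2.projectPoints(np.array([X],float),cv2.Rodrigues(np.array(i['R']))[0],np.array(i['t']),np.array(i['mtx']),np.array(i['distortion']))[0][0,0]
E
python3 - <<'E'
from h import *
ims=[snap(c,c+'0') for c in('scene','top')]
for c in('scene','top'):
  for n in('organizer','latch','lever','loop','keeper','tin'):
    for r in env.regions_of(c,n)[:3]:
      v,u=r['location']; ys,xs=np.where(r['region']); print(c,n,round(r['conf'],2),[round(u),round(v)],xs.min(),xs.max(),ys.min(),ys.max(),atz(c,(u,v),.175).round(3))
  i=env.camera_info(c);print(-np.array(i['R']).T@np.array(i['t']))
print(env.read_state())
a=np.hstack([cv2.resize(x,(400,300)) for x in ims]);cv2.imwrite('pics/a.png',a[:,:,::-1])
E
```

```text
pics
scene organizer 0.85 [249, 183] 186 313 132 231 [ 0.625 -0.043  0.175]
scene organizer 0.18 [373, 184] 351 391 155 203 [0.803 0.264 0.175]
scene latch 0.74 [211, 168] 205 218 154 182 [ 0.519 -0.113  0.175]
scene latch 0.18 [116, 222] 105 127 202 237 [ 0.566 -0.421  0.175]
scene lever 0.54 [211, 167] 204 218 153 172 [ 0.514 -0.111  0.175]
scene loop 0.49 [207, 157] 203 218 152 172 [ 0.472 -0.105  0.175]
scene loop 0.31 [207, 158] 203 215 153 164 [ 0.476 -0.108  0.175]
scene keeper 0.83 [212, 169] 204 219 153 182 [ 0.524 -0.112  0.175]
scene tin 0.65 [245, 151] 235 251 144 158 [0.507 0.005 0.175]
scene tin 0.2 [212, 169] 204 219 153 181 [ 0.522 -0.114  0.175]
[ 1.30541917 -0.38585557  1.1006717 ]
top organizer 0.75 [247, 218] 185 301 180 258 [ 0.542 -0.012  0.175]
top organizer 0.46 [284, 221] 277 289 218 228 [ 0.533 -0.123  0.175]
top latch 0.62 [283, 219] 278 288 210 227 [ 0.538 -0.12   0.175]
top lever 0.55 [282, 226] 277 290 217 228 [ 0.517 -0.118  0.175]
top loop 0.64 [278, 226] 277 288 219 229 [ 0.519 -0.105  0.175]
top keeper 0.76 [284, 216] 277 289 210 228 [ 0.546 -0.124  
[... 175 characters left out ...]
me_s': 0.7, 'joints': array([ 1.24810955e+00,  2.63837865e-01,  1.60396869e+00, -3.78776257e-06,
        1.27371938e+00, -3.68866806e-02]), 'joint_velocities': array([ 8.41649816e-04,  2.51204700e-05, -1.07324480e-04,  5.31768108e-04,
       -7.34258897e-05, -7.73830434e-04]), 'tau': array([-4.68970429e-04, -5.14838004e+01, -3.67607582e+01,  1.90545406e-04,
        6.71933085e-04, -3.42324006e-05]), 'tool_pos': array([0.19029538, 0.64762587, 0.23933857]), 'orientation': array([3.14152612e+00, 6.07980264e-06, 2.85579367e+00]), 'contact_force': array([-0.36053059,  0.84702018,  0.97517485]), 'moment': array([0.04215901, 0.01379598, 0.01156541]), 'grip_force': 0.0, 'width': 0.08564370854208983}
```

View pics/a.png

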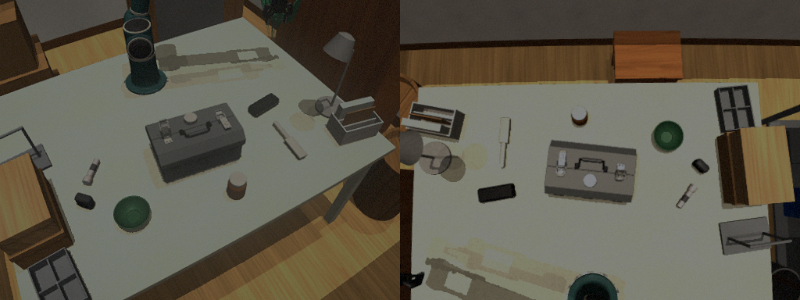

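Run:
```python
import cv2,numpy as np
a=cv2.imread('pics/scene0.png')[125:235,180:320];b=cv2.imread('pics/top0.png')[170:265,180:307]
f=lambda x:np.clip(cv2.resize(x,(400,310),interpolation=cv2.INTER_CUBIC)*1.6,0,255)
cv2.imwrite('pics/b.png',np.hstack([f(a),f(b)]))
```

```text
[ WARN:0@0.059] global loadsave.cpp:1063 imwrite_ Unsupported depth image for selected encoder is fallbacked to CV_8U.
```

View pics/b.png

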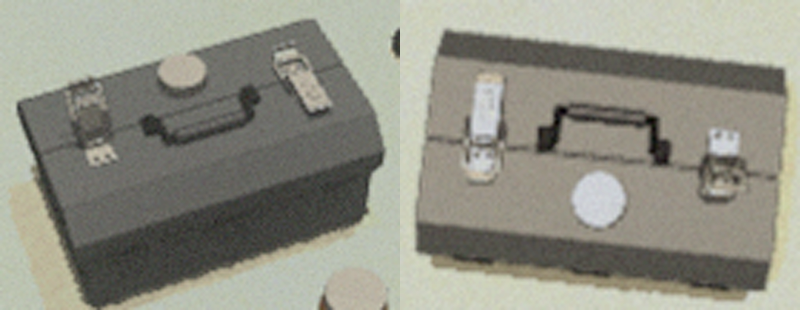

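```bash
python3 -m pendant '[{"gripper":255,"delta_pos":[-0.32,-0.37,-0.1],"twist":[0,0,0]},{"gripper":255,"delta_pos":[-0.32,-0.37,-0.1],"twist":[0,0,0]},{"gripper":255,"delta_pos":[-0.32,-0.37,-0.1],"twist":[0,0,0]},{"gripper":255,"delta_pos":[-0.32,-0.37,-0.1],"twist":[0,0,0]},{"gripper":255,"delta_pos":[-0.32,-0.37,-0.1],"twist":[0,0,0]},{"gripper":255,"delta_pos":[-0.32,-0.37,-0.1],"twist":[0,0,0]},{"gripper":255,"delta_pos":[-0.32,-0.37,-0.1],"twist":[0,0,0]},{"gripper":255,"delta_pos":[-0.32,-0.37,-0.1],"twist":[0,0,0]}]' | tail -5
python3 -m pendant '[{"gripper":255,"delta_pos":[-0.32,-0.37,-0.1],"twist":[0,0,0]},{"gripper":255,"delta_pos":[-0.32,-0.37,-0.1],"twist":[0,0,0]},{"gripper":255,"delta_pos":[-0.32,-0.37,-0.1],"twist":[0,0,0]},{"gripper":255,"delta_pos":[-0.32,-0.37,-0.1],"twist":[0,0,0]},{"gripper":255,"delta_pos":[-0.32,-0.37,-0.1],"twist":[0,0,0]},{"gripper":255,"delta_pos":[-0.32,-0.37,-0.1],"twist":[0,0,0]},{"gripper":255,"delta_pos":[-0.32,-0.37,-0.1],"twist":[0,0,-0.014]},{"gripper":255,"delta_pos":[-0.32,-0.37,-0.1],"twist":[0,0,-0.014]}]' | tail -5
python3 - <<'E'
from h import *
print(env.read_state()['tool_pos'],env.read_state()['orientation'])
im=snap('wrist','w1')
i=env.camera_info('wrist');print(-np.array(i['R']).T@np.array(i['t']),i['R'])
for n in('latch','lever','loop','keeper'):
    for r in env.regions_of('wrist',n)[:3]:
      v,u=r['location']; ys,xs=np.where(r['region']); print(n,round(r['conf'],2),[round(u),round(v)],xs.min(),xs.max(),ys.min(),ys.max())
E
```

```text
tool_pos: [0.3528, 0.2897, 0.3201]
orientation: [3.141, 0.001, 2.856]
contact_force: [1.4, -0.0, 0.4]
width: 0.0002
grip_force: 0.0
tool_pos: [0.5187, -0.0649, 0.4003]
orientation: [3.142, 0.001, 3.035]
contact_force: [0.8, 1.5, 0.9]
width: 0.0002
grip_force: 0.0
[ 0.51867863 -0.06493871  0.40027351] [3.14151731e+00 1.21140207e-03 3.03459243e+00]
[ 0.45517165 -0.06343968  0.53584511] [[ 0.1055969   0.99438841 -0.00640131]
 [ 0.95971254 -0.10022473  0.26250115]
 [ 0.26038653 -0.03386273 -0.96491045]]
latch 0.81 [211, 184] 188 227 167 205
lever 0.89 [206, 178] 188 227 168 192
loop 0.8 [208, 174] 188 227 168 189
keeper 0.67 [211, 187] 188 226 168 204
```

View pics/w1.png

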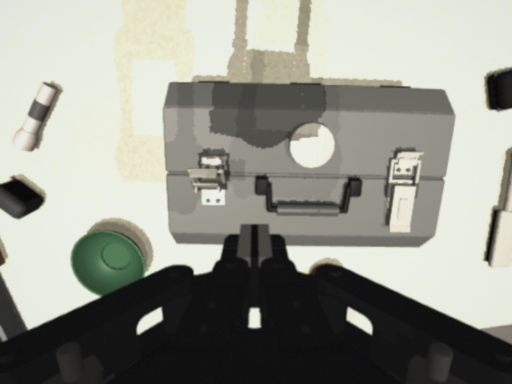

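Run:
```python
from h import *
im=env.snapshot('wrist')
a=atz('wrist',(166.5,173),.165);b=atz('wrist',(443,178.5),.165);print(a,b,np.linalg.norm(a-b))
y=(b-a)/np.linalg.norm(b-a); print('yaw',np.arctan2(-y[0],y[1]),'c',(a+b)/2,'latch',(a+b)/2-.115*y)
r=env.regions_of('wrist','organizer')[0]['region'].astype(np.uint8)
print('base plate',atz('wrist',(213,198),.167),'keeper top',atz('wrist',(212,158),.17))
c,_=cv2.findContours(r,0,2);m=max(c,key=cv2.contourArea);print(cv2.approxPolyDP(m,6,True)[:,0].tolist())
cv2.imwrite('pics/w1c.png',cv2.resize(im[140:220,155:255,::-1],(800,600),interpolation=cv2.INTER_CUBIC))
```

```text
[ 0.51824627 -0.16852861  0.165     ] [0.5616182  0.16757757 0.165     ] 0.3388930377244098
yaw -0.12833317192968446 c [ 5.39932235e-01 -4.75517910e-04  1.65000000e-01] latch [ 0.5252144  -0.11452983  0.165     ]
base plate [ 0.55493315 -0.11633679  0.167     ] keeper top [ 0.50553789 -0.11012819  0.17      ]
[[167, 84], [160, 136], [173, 244], [221, 246], [242, 223], [267, 223], [287, 247], [412, 247], [434, 235], [454, 120], [442, 90]]
```

View pics/w1c.png

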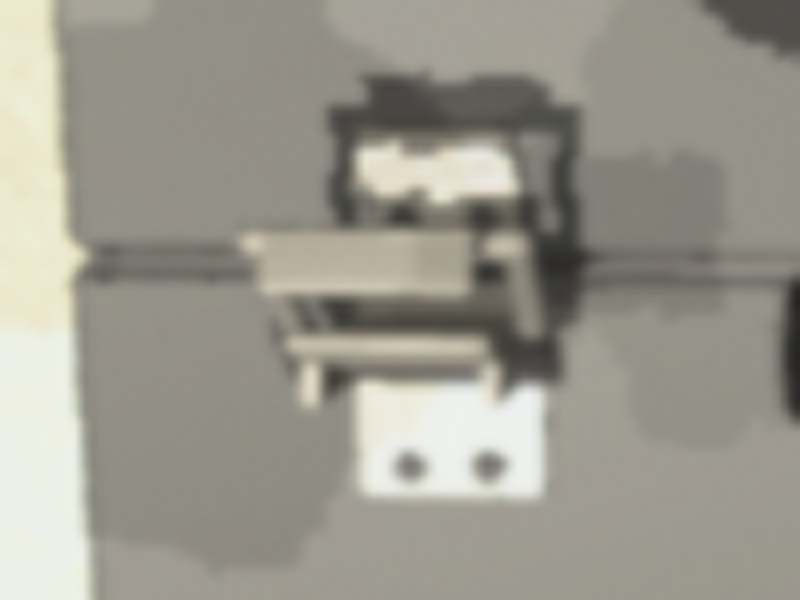

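```bash
cat >> h.py <<'E'
L=np.array([.525,-.1145,.165]);YAW=-.12
def W(x,y,z): # latch mm->world
    c,s=np.cos(YAW),np.sin(YAW); return L+np.array([c*x-s*y,s*x+c*y,z])/1000
def loc(p):
    c,s=np.cos(YAW),np.sin(YAW); d=(np.array(p)-L)*1000; return np.array([c*d[0]+s*d[1],-s*d[0]+c*d[1],d[2]])
def tip(): # fingertip centre in latch mm
    s=env.read_state(); p=np.array(s['tool_pos']); p[2]-=env.tip_reach; return loc(p).round(1),np.array(s['contact_force']).round(1),round(s['time_s'],1)
def lev(a,r,y=0,h=5.3): return W(12+r*np.cos(a)-h*np.sin(a),y,9+r*np.sin(a)+h*np.cos(a))
def loopP(a,b,r,y=0):
    d=np.pi+a-b; return W(12+14*np.cos(a-.03)+r*np.cos(d),y,9+14*np.sin(a-.03)+r*np.sin(d))
E
python3 - <<'E'
from h import *
print(tip(),env.tip_reach)
cr=lambda uv:np.round(((np.array(uv)-[155,140])*[8,7.5])).astype(int)
print('base',cr(proj('wrist',W(35,0,2))),'keeper lip',cr(proj('wrist',W(-24,0,11))))
for a in (1.3,1.5,1.7,1.9,2.1,2.3):
  print(a,'lever end',cr(proj('wrist',lev(a,52))),'L/R',cr(proj('wrist',lev(a,52,-13))),cr(proj('wrist',lev(a,52,13))),'tab',[(b,cr(proj('wrist',loopP(a,b,55))),cr(proj('wrist',loopP(a,b,42.6)))) for b in(2.85,2.6,2.4)])
E
```

```text
(array([-13.4,  51.7, 226. ]), array([-0.3,  0.3, -1.1]), 2.6) 0.008
base [453 465] keeper lip [436 114]
1.3 lever end [392 493] L/R [291 492] [492 494] tab [(2.85, array([369, 490]), array([385, 464])), (2.6, array([368, 386]), array([384, 386])), (2.4, array([371, 302]), array([386, 324]))]
1.5 lever end [388 422] L/R [287 421] [490 423] tab [(2.85, array([367, 388]), array([383, 383])), (2.6, array([369, 282]), array([385, 305])), (2.4, array([375, 204]), array([389, 246]))]
1.7 lever end [388 346] L/R [286 345] [490 347] tab [(2.85, array([368, 282]), array([384, 300])), (2.6, array([374, 183]), array([389, 226])), (2.4, array([383, 114]), array([394, 173]))]
1.9 lever end [390 269] L/R [288 268] [491 270] tab [(2.85, array([373, 180]), array([387, 219])), (2.6, array([383,  93]), array([394, 153])), (2.4, array([392,  38]), array([402, 110]))]
2.1 lever end [394 197] L/R [293 196] [495 198] tab [(2.85, array([381,  88]), array([394, 145])), (2.6, array([393,  18]), array([402,  91])), (2.4, array([404, -21]), array([411,  60]))]
2.3 lever end [401 133] L/R [302 132] [500 134] tab [(2.85, array([392,  12]), array([402,  82])), (2.6, array([406, -39]), array([412,  42])), (2.4, array([417, -61]), array([421,  24]))]
```

```bash
python3 -m pendant '[{"gripper":255,"delta_pos":[-0.29,-0.26,0.2],"twist":[0,0,-0.002]},{"gripper":255,"delta_pos":[-0.29,-0.26,0.2],"twist":[0,0,0]},{"gripper":255,"delta_pos":[0,0,0.45],"twist":[0,0,0]},{"gripper":255,"delta_pos":[0,0,0.45],"twist":[0,0,0]},{"gripper":255,"delta_pos":[0,0,0.4],"twist":[0,0,0]},{"gripper":255,"delta_pos":[0,0,0.18],"twist":[0,0,0]},{"gripper":255,"delta_pos":[0.1,0,0],"twist":[0,0,0]}]' | tail -5
python3 -c "
from h import *;print(tip())"
```

```text
tool_pos: [0.5581, -0.1171, 0.207]
orientation: [3.14, -0.007, 3.047]
contact_force: [0.4, -0.1, 0.0]
width: 0.0005
grip_force: 0.0
(array([33.2,  1.4, 34. ]), array([ 0.4, -0.1,  0. ]), 3.4)
```

```bash
python3 -m pendant '[{"gripper":255,"delta_pos":[0.05,0,0],"twist":[0,0,0]},{"gripper":255,"delta_pos":[0.05,0,0],"twist":[0,0,0]},{"gripper":255,"delta_pos":[0.05,0,0],"twist":[0,0,0]},{"gripper":255,"delta_pos":[0.05,0,0],"twist":[0,0,0]},{"gripper":255,"delta_pos":[0.04,0,0],"twist":[0,0,0]}]' | tail -5
python3 -c "
from h import *;print(tip())"
```

```text
tool_pos: [0.5373, -0.1172, 0.2126]
orientation: [-3.141, 0.003, 3.044]
contact_force: [1.7, 0.1, 0.5]
width: -0.0002
grip_force: 0.5
(array([12.6, -1.2, 39.6]), array([1.7, 0.1, 0.5]), 3.9)
```

```bash
python3 -m pendant '[{"gripper":255,"delta_pos":[0.03,0,0],"twist":[0,0,0]},{"gripper":255,"delta_pos":[0.03,0,0],"twist":[0,0,0]}]' | tail -5
python3 -c "
from h import *;print(tip())"
```

```text
tool_pos: [0.531, -0.1168, 0.2116]
orientation: [-3.141, 0.001, 3.044]
contact_force: [1.7, -0.4, -0.1]
width: -0.0002
grip_force: 0.6
(array([ 6.3, -1.5, 38.6]), array([ 1.7, -0.4, -0.1]), 4.0)
```

```bash
python3 -m pendant '[{"gripper":255,"delta_pos":[0.03,0,0.02],"twist":[0,0,0]},{"gripper":255,"delta_pos":[0.03,0,0.02],"twist":[0,0,0]},{"gripper":255,"delta_pos":[0.03,0,0.02],"twist":[0,0,0]}]' | tail -5
python3 -c "
from h import *;print(tip())"
```

```text
tool_pos: [0.5217, -0.1158, 0.205]
orientation: [-3.141, -0.0, 3.044]
contact_force: [0.8, -1.1, 1.2]
width: 0.0001
grip_force: 0.9
(array([-3.1, -1.7, 32. ]), array([ 0.8, -1.1,  1.2]), 4.3)
```

```bash
python3 -m pendant '[{"gripper":255,"delta_pos":[0.03,0,0],"twist":[0,0,0]},{"gripper":255,"delta_pos":[0.03,0,0],"twist":[0,0,0]}]' | tail -5
python3 -c "
from h import *;print(tip())"
```

```text
tool_pos: [0.516, -0.1152, 0.205]
orientation: [-3.142, 0.0, 3.044]
contact_force: [5.3, -0.1, 1.1]
width: -0.0002
grip_force: 2.3
(array([-8.9, -1.7, 32. ]), array([ 5.3, -0.1,  1.1]), 4.5)
```

```bash
python3 -m pendant '[{"gripper":255,"delta_pos":[0.02,0,0],"twist":[0,0,0]},{"gripper":255,"delta_pos":[0,0,0],"twist":[0,0,0]}]' | tail -5
python3 - <<'E'
from h import *
print(tip())
im=snap('wrist','w2')
for a in(2.2,2.45):print([proj('wrist',p).round() for p in(lev(a,52,-13),lev(a,52,13),loopP(a,2.85,42.6,-18),loopP(a,2.85,42.6,18),loopP(a,2.85,55))])
cv2.imwrite('pics/w2c.png',cv2.resize(im[50:260,130:390,::-1],(780,600),interpolation=cv2.INTER_CUBIC))
E
```

```text
tool_pos: [0.5149, -0.1151, 0.206]
orientation: [-3.141, 0.003, 3.044]
contact_force: [3.1, -1.2, 1.2]
width: 0.0001
grip_force: 1.7
(array([-10. ,  -1.8,  33. ]), array([ 3.1, -1.2,  1.2]), 4.8)
[array([230., 232.]), array([289., 233.]), array([219., 215.]), array([301., 217.]), array([261., 200.])]
[array([232., 206.]), array([288., 207.]), array([221., 191.]), array([298., 192.]), array([261., 170.])]
```

View pics/w2c.png

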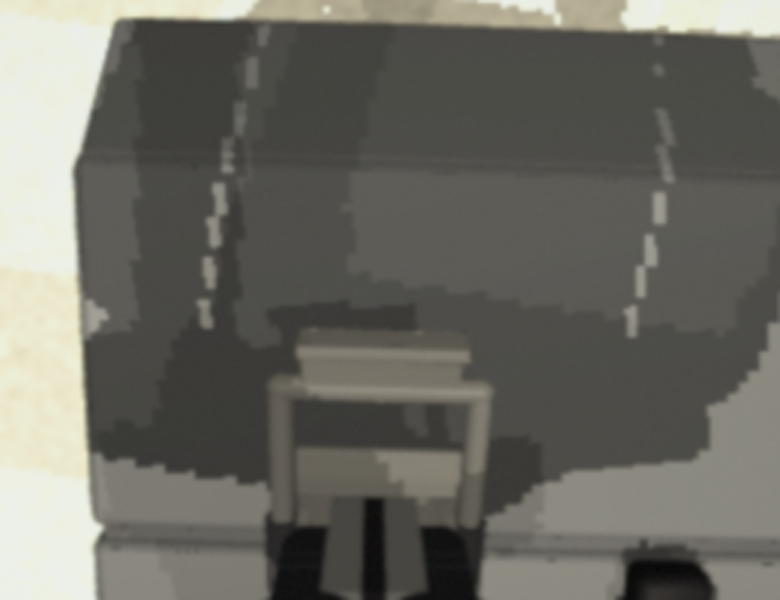

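```bash
python3 -m pendant '[{"gripper":255,"delta_pos":[-0.08,0,-0.05],"twist":[0,0,0]},{"gripper":255,"delta_pos":[0,0,-0.4],"twist":[0,0,0]},{"gripper":255,"delta_pos":[0.23,0,0],"twist":[0,0,0]},{"gripper":255,"delta_pos":[0.23,0,0],"twist":[0,0,0]},{"gripper":255,"delta_pos":[0,0,0.2],"twist":[0,0,0]},{"gripper":255,"delta_pos":[0,0,0.05],"twist":[0,0,0]},{"gripper":255,"delta_pos":[0,0,0],"twist":[0,0,0]}]' | tail -5
python3 -c "
from h import *;print(tip())"
```

```text
tool_pos: [0.4751, -0.1109, 0.2239]
orientation: [3.141, -0.004, 3.044]
contact_force: [0.7, 0.1, 0.1]
width: 0.0001
grip_force: 0.0
(array([-49.9,  -2.4,  50.9]), array([0.7, 0.1, 0.1]), 5.5)
```

```bash
python3 -m pendant '[{"gripper":255,"delta_pos":[0,0,0.05],"twist":[0,0,0]},{"gripper":255,"delta_pos":[0,0,0.05],"twist":[0,0,0]},{"gripper":255,"delta_pos":[0,0,0.05],"twist":[0,0,0]},{"gripper":255,"delta_pos":[0,0,0.05],"twist":[0,0,0]},{"gripper":255,"delta_pos":[0,0,0.05],"twist":[0,0,0]},{"gripper":255,"delta_pos":[0,0,0.05],"twist":[0,0,0]},{"gripper":255,"delta_pos":[0,0,0.04],"twist":[0,0,0]}]' | tail -5
python3 -c "
from h import *;print(tip())"
```

```text
tool_pos: [0.4761, -0.1112, 0.1907]
orientation: [3.142, -0.0, 3.044]
contact_force: [-0.9, 1.3, -0.2]
width: -0.0001
grip_force: 0.1
(array([-49. ,  -2.6,  17.7]), array([-0.9,  1.3, -0.2]), 6.2)
```

```bash
python3 -m pendant '[{"gripper":255,"delta_pos":[0,0,0.02],"twist":[0,0,0]},{"gripper":255,"delta_pos":[0,0,0.01],"twist":[0,0,0]}]' | tail -5
python3 -c "
from h import *;print(tip())"
```

```text
tool_pos: [0.4761, -0.1112, 0.188]
orientation: [3.142, -0.0, 3.044]
contact_force: [-0.4, -0.1, 0.2]
width: 0.0001
grip_force: 0.1
(array([-48.9,  -2.6,  15. ]), array([-0.4, -0.1,  0.2]), 6.4)
```

```bash
python3 -m pendant '[{"gripper":255,"delta_pos":[0,0,0.02],"twist":[0,0,0]},{"gripper":255,"delta_pos":[0,0,0.01],"twist":[0,0,0]}]' | tail -5
python3 -c "
from h import *;print(tip())"
```

```text
tool_pos: [0.4763, -0.1113, 0.1853]
orientation: [-3.142, 0.0, 3.044]
contact_force: [-0.0, -0.4, 0.5]
width: -0.0006
grip_force: 0.1
(array([-48.7,  -2.6,  12.3]), array([-0. , -0.4,  0.5]), 6.6)
```

```bash
python3 -m pendant '[{"gripper":255,"delta_pos":[0,0,0.01],"twist":[0,0,0]},{"gripper":255,"delta_pos":[0,0,0],"twist":[0,0,0]}]' | tail -5
python3 - <<'E'
from h import *
print(tip())
im=snap('wrist','w3')
cv2.imwrite('pics/w3c.png',cv2.resize(im[50:260,130:390,::-1],(780,600),interpolation=cv2.INTER_CUBIC))
E
```

```text
tool_pos: [0.4763, -0.1113, 0.1843]
orientation: [-3.142, 0.0, 3.044]
contact_force: [-0.2, 0.4, 0.1]
width: -0.0001
grip_force: 0.0
(array([-48.8,  -2.6,  11.3]), array([-0.2,  0.4,  0.1]), 6.8)
```

View pics/w3c.png

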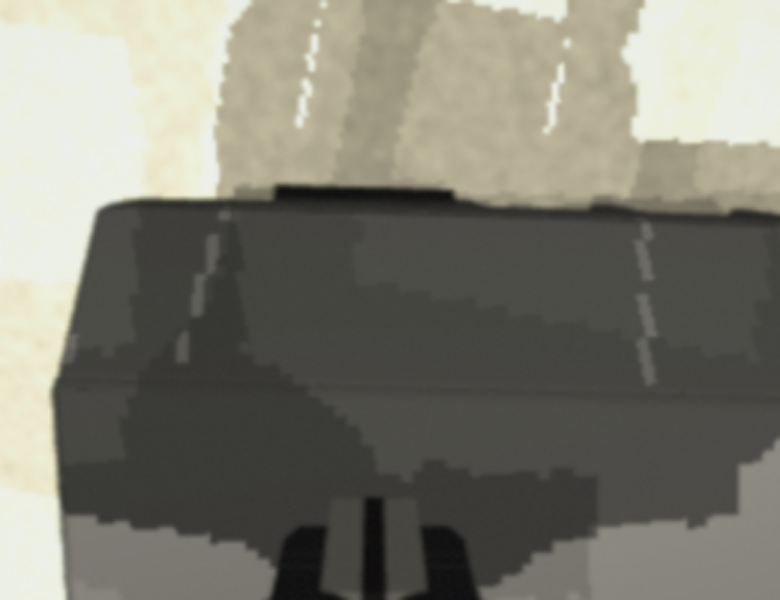

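```bash
python3 -m pendant '[{"gripper":255,"delta_pos":[0,0,0.01],"twist":[0,0,0]},{"gripper":255,"delta_pos":[0,0,0.01],"twist":[0,0,0]},{"gripper":255,"delta_pos":[0,0,0],"twist":[0,0,0]}]' | tail -5
python3 -c "
from h import *;print(tip())"
```

```text
tool_pos: [0.4765, -0.1113, 0.183]
orientation: [-3.141, 0.001, 3.044]
contact_force: [-1.4, 0.1, 4.7]
width: 0.0
grip_force: 1.9
(array([-48.6,  -2.7,  10. ]), array([-1.4,  0.1,  4.7]), 7.2)
```

```bash
python3 -m pendant '[{"gripper":255,"delta_pos":[0,0,-0.08],"twist":[0,0,0]},{"gripper":255,"delta_pos":[0.22,0.01,0],"twist":[0,0,0]},{"gripper":255,"delta_pos":[0,0,0],"twist":[0,0,0]},{"gripper":255,"delta_pos":[0,0,0.08],"twist":[0,0,0]},{"gripper":255,"delta_pos":[0,0,0.06],"twist":[0,0,0]},{"gripper":255,"delta_pos":[0,0,0],"twist":[0,0,0]}]' | tail -5
python3 - <<'E'
from h import *
print(tip())
im=snap('wrist','w4')
cv2.imwrite('pics/w4c.png',cv2.resize(im[100:384,100:450,::-1],(740,600),interpolation=cv2.INTER_CUBIC))
E
```

```text
tool_pos: [0.4539, -0.1079, 0.1747]
orientation: [3.141, -0.002, 3.044]
contact_force: [-0.4, -0.4, 0.1]
width: 0.0002
grip_force: 0.0
(array([-71.4,  -2. ,   1.7]), array([-0.4, -0.4,  0.1]), 7.8)
```

View pics/w4c.png

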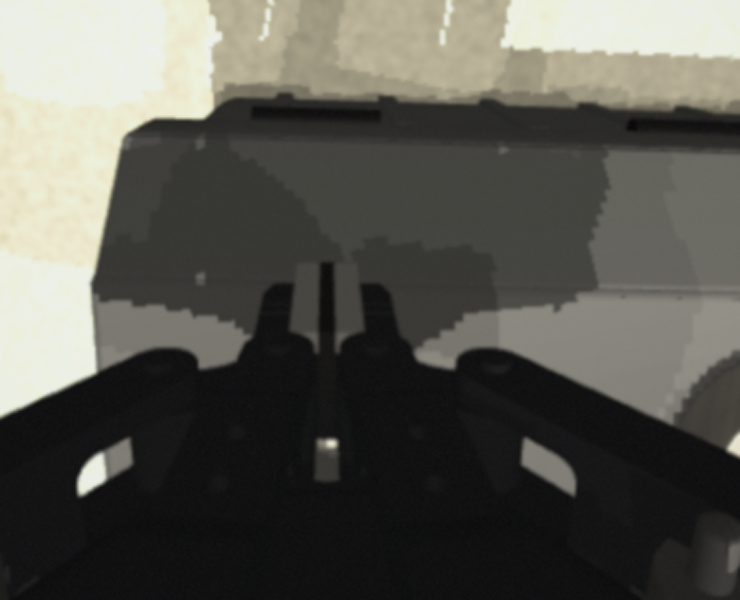

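```bash
python3 -m pendant '[{"gripper":255,"delta_pos":[-0.03,0,-0.015],"twist":[0,0,0]},{"gripper":255,"delta_pos":[-0.03,0,0],"twist":[0,0,0]},{"gripper":255,"delta_pos":[-0.02,0,0],"twist":[0,0,0]},{"gripper":255,"delta_pos":[0,0,0],"twist":[0,0,0]}]' | tail -5
python3 -c "
from h import *;print(tip())"
```

```text
tool_pos: [0.463, -0.109, 0.178]
orientation: [-3.142, 0.001, 3.044]
contact_force: [-0.3, 1.0, 0.2]
width: 0.0003
grip_force: 0.0
(array([-62.2,  -2. ,   5. ]), array([-0.3,  1. ,  0.2]), 8.2)
```

```bash
python3 -m pendant '[{"gripper":255,"delta_pos":[-0.02,0,0],"twist":[0,0,0]},{"gripper":255,"delta_pos":[0,0,0],"twist":[0,0,0]}]' | tail -5
python3 -c "
from h import *;print(tip())"
```

```text
tool_pos: [0.4639, -0.109, 0.1777]
orientation: [3.142, -0.001, 3.044]
contact_force: [-2.4, 0.1, 1.3]
width: -0.0001
grip_force: 1.1
(array([-61.3,  -1.9,   4.7]), array([-2.4,  0.1,  1.3]), 8.4)
```

```bash
python3 -m pendant '[{"gripper":255,"delta_pos":[-0.02,0,0],"twist":[0,0,0]},{"gripper":255,"delta_pos":[0,0,0],"twist":[0,0,0]}]' | tail -5
python3 -c "
from h import *;print(tip())"
```

```text
tool_pos: [0.4643, -0.109, 0.1775]
orientation: [3.141, -0.005, 3.044]
contact_force: [-8.1, 0.1, 4.8]
width: 0.0001
grip_force: 3.9
(array([-61. ,  -1.9,   4.5]), array([-8.1,  0.1,  4.8]), 8.6)
```

```bash
python3 -m pendant '[{"gripper":255,"delta_pos":[-0.01,0,0],"twist":[0,0,0]},{"gripper":255,"delta_pos":[0,0,0],"twist":[0,0,0]}]' | tail -5
python3 -c "
from h import *;print(tip())"
```

```text
tool_pos: [0.4644, -0.1091, 0.1774]
orientation: [3.141, -0.007, 3.045]
contact_force: [-9.8, 0.2, 6.8]
width: -0.0001
grip_force: 5.2
(array([-60.8,  -1.9,   4.4]), array([-9.8,  0.2,  6.8]), 8.8)
```

```bash
python3 -m pendant '[{"gripper":255,"delta_pos":[-0.01,0,0],"twist":[0,0,0]},{"gripper":255,"delta_pos":[0,0,0],"twist":[0,0,0]}]' | tail -5
python3 -c "
from h import *;print(tip())"
```

```text
tool_pos: [0.4649, -0.1091, 0.1772]
orientation: [3.141, -0.008, 3.045]
contact_force: [-10.5, 1.1, 7.3]
width: -0.0001
grip_force: 5.6
(array([-60.3,  -1.8,   4.2]), array([-10.5,   1.1,   7.3]), 9.0)
```

```bash
python3 -m pendant '[{"gripper":255,"delta_pos":[0.07,0,0],"twist":[0,0,0]},{"gripper":255,"delta_pos":[0,0,0.03],"twist":[0,0,0]},{"gripper":255,"delta_pos":[-0.03,0,0],"twist":[0,0,0]},{"gripper":255,"delta_pos":[0,0,0],"twist":[0,0,0]}]' | tail -5
python3 -c "
from h import *;print(tip())"
```

```text
tool_pos: [0.4643, -0.1091, 0.1744]
orientation: [3.141, -0.001, 3.044]
contact_force: [-2.5, 0.8, -0.2]
width: 0.0001
grip_force: 0.7
(array([-60.9,  -1.9,   1.4]), array([-2.5,  0.8, -0.2]), 9.4)
```

```bash
python3 -m pendant '[{"gripper":255,"delta_pos":[-0.02,0,0],"twist":[0,0,0]},{"gripper":255,"delta_pos":[0,0,0],"twist":[0,0,0]}]' | tail -5
python3 -c "
from h import *;print(tip())"
```

```text
tool_pos: [0.4647, -0.1091, 0.1742]
orientation: [3.141, -0.005, 3.045]
contact_force: [-6.4, 0.2, 2.4]
width: -0.0001
grip_force: 3.4
(array([-60.5,  -1.8,   1.2]), array([-6.4,  0.2,  2.4]), 9.6)
```

```bash
python3 -m pendant '[{"gripper":255,"delta_pos":[-0.02,0,0],"twist":[0,0,0]},{"gripper":255,"delta_pos":[0,0,0],"twist":[0,0,0]}]' | tail -5
python3 -c "
from h import *;print(tip())"
```

```text
tool_pos: [0.466, -0.1092, 0.1738]
orientation: [3.141, -0.006, 3.045]
contact_force: [-7.3, -0.8, 3.2]
width: 0.0003
grip_force: 3.9
(array([-59.2,  -1.8,   0.8]), array([-7.3, -0.8,  3.2]), 9.8)
```

```bash
python3 -m pendant '[{"gripper":255,"delta_pos":[-0.02,0,0],"twist":[0,0,0]},{"gripper":255,"delta_pos":[-0.01,0,0],"twist":[0,0,0]}]' | tail -5
python3 -c "
from h import *;print(tip())"
```

```text
tool_pos: [0.4693, -0.1095, 0.1735]
orientation: [3.141, -0.006, 3.044]
contact_force: [-5.9, -0.1, -0.8]
width: 0.0001
grip_force: 2.7
(array([-55.9,  -1.7,   0.5]), array([-5.9, -0.1, -0.8]), 10.0)
```

```bash
python3 -m pendant '[{"gripper":255,"delta_pos":[-0.02,0,0],"twist":[0,0,0]},{"gripper":255,"delta_pos":[0,0,0],"twist":[0,0,0]}]' | tail -5
python3 -c "
from h import *;print(tip())"
```

```text
tool_pos: [0.4718, -0.1098, 0.1736]
orientation: [3.141, -0.004, 3.044]
contact_force: [-5.7, 0.4, -2.1]
width: 0.0002
grip_force: 2.5
(array([-53.3,  -1.7,   0.6]), array([-5.7,  0.4, -2.1]), 10.2)
```

```bash
python3 -m pendant '[{"gripper":255,"delta_pos":[-0.02,0,0],"twist":[0,0,0]},{"gripper":255,"delta_pos":[0,0,0],"twist":[0,0,0]}]' | tail -5
python3 -c "
from h import *;print(tip())"
```

```text
tool_pos: [0.4744, -0.1101, 0.174]
orientation: [3.142, -0.003, 3.044]
contact_force: [-5.3, -0.8, -1.1]
width: 0.0001
grip_force: 2.4
(array([-50.7,  -1.7,   1. ]), array([-5.3, -0.8, -1.1]), 10.4)
```

```bash
python3 -m pendant '[{"gripper":255,"delta_pos":[-0.01,0,0],"twist":[0,0,0]},{"gripper":255,"delta_pos":[0,0,0],"twist":[0,0,0]}]' | tail -5
python3 -c "
from h import *;print(tip())"
```

```text
tool_pos: [0.4758, -0.1102, 0.1743]
orientation: [-3.142, -0.002, 3.044]
contact_force: [-5.3, -0.4, -0.7]
width: -0.0001
grip_force: 2.4
(array([-49.4,  -1.7,   1.3]), array([-5.3, -0.4, -0.7]), 10.6)
```

```bash
python3 -m pendant '[{"gripper":255,"delta_pos":[-0.01,0,0],"twist":[0,0,0]},{"gripper":255,"delta_pos":[0,0,0],"twist":[0,0,0]}]' | tail -5
python3 -c "
from h import *;print(tip())"
```

```text
tool_pos: [0.477, -0.1104, 0.1745]
orientation: [-3.142, -0.001, 3.044]
contact_force: [-4.1, -1.3, -0.8]
width: 0.0002
grip_force: 2.4
(array([-48.2,  -1.6,   1.5]), array([-4.1, -1.3, -0.8]), 10.8)
```

```bash
python3 -m pendant '[{"gripper":255,"delta_pos":[-0.01,0,0],"twist":[0,0,0]},{"gripper":255,"delta_pos":[0,0,0],"twist":[0,0,0]}]' | tail -5
python3 -c "
from h import *;print(tip())"
```

```text
tool_pos: [0.4781, -0.1105, 0.1747]
orientation: [-3.141, -0.001, 3.044]
contact_force: [-5.2, -1.1, -1.0]
width: -0.0
grip_force: 2.4
(array([-47.1,  -1.6,   1.7]), array([-5.2, -1.1, -1. ]), 11.0)
```

```bash
python3 -m pendant '[{"gripper":255,"delta_pos":[-0.01,0,0],"twist":[0,0,0]},{"gripper":255,"delta_pos":[0,0,0],"twist":[0,0,0]}]' | tail -5
python3 -c "
from h import *;print(tip())"
```

```text
tool_pos: [0.4791, -0.1106, 0.1747]
orientation: [-3.141, -0.0, 3.044]
contact_force: [-4.5, -0.5, -1.7]
width: -0.0004
grip_force: 2.4
(array([-46. ,  -1.6,   1.7]), array([-4.5, -0.5, -1.7]), 11.2)
```

```bash
python3 -m pendant '[{"gripper":255,"delta_pos":[-0.01,0,0],"twist":[0,0,0]},{"gripper":255,"delta_pos":[0,0,0],"twist":[0,0,0]}]' | tail -5
python3 -c "
from h import *;print(tip())"
```

```text
tool_pos: [0.4793, -0.1106, 0.1745]
orientation: [-3.141, -0.002, 3.044]
contact_force: [-6.9, -0.7, 0.0]
width: 0.0001
grip_force: 3.5
(array([-45.8,  -1.6,   1.5]), array([-6.9, -0.7,  0. ]), 11.4)
```

```bash
python3 -m pendant '[{"gripper":255,"delta_pos":[-0.01,0,0],"twist":[0,0,0]},{"gripper":255,"delta_pos":[0,0,0],"twist":[0,0,0]}]' | tail -5
python3 -c "
from h import *;print(tip())"
```

```text
tool_pos: [0.4794, -0.1106, 0.1743]
orientation: [-3.142, -0.004, 3.044]
contact_force: [-9.2, -0.2, 0.5]
width: 0.0001
grip_force: 4.7
(array([-45.7,  -1.6,   1.3]), array([-9.2, -0.2,  0.5]), 11.6)
```

```bash
python3 -m pendant '[{"gripper":255,"delta_pos":[0.1,0,0],"twist":[0,0,0]},{"gripper":255,"delta_pos":[0,0,0],"twist":[0,0,0]},{"gripper":255,"delta_pos":[0,0,-0.4],"twist":[0,0,0]},{"gripper":255,"delta_pos":[0,0,-0.4],"twist":[0,0,0]},{"gripper":255,"delta_pos":[0,0,-0.4],"twist":[0,0,0]},{"gripper":255,"delta_pos":[0,0,0],"twist":[0,0,0]},{"gripper":255,"delta_pos":[0,0,0],"twist":[0,0,0]}]' | tail -5
python3 - <<'E'
from h import *
print(tip())
im=env.snapshot('wrist');im2=env.snapshot('scene')
for a in(1.2,1.4,1.6):print(a,[proj('wrist',p).round() for p in(lev(a,52,-13),lev(a,52,13))],[proj('scene',p).round() for p in(lev(a,52,-13),lev(a,52,13))])
print('bar',proj('wrist',W(-22.6,-18,2)),proj('wrist',W(-22.6,18,2)))
a=cv2.resize(im[150:350,150:350],(500,500),interpolation=cv2.INTER_CUBIC);b=cv2.resize(im2[140:200,195:225],(250,500),interpolation=cv2.INTER_CUBIC)
cv2.imwrite('pics/w5.png',np.hstack([a,b])[:,:,::-1])
E
```

```text
tool_pos: [0.4732, -0.1101, 0.2972]
orientation: [-3.141, 0.007, 3.044]
contact_force: [-0.1, -0.8, -0.8]
width: -0.0001
grip_force: 0.0
(array([-51.9,  -1.8, 124.2]), array([-0.1, -0.8, -0.8]), 12.3)
1.2 [array([237., 306.]), array([271., 306.])] [array([209., 166.]), array([217., 163.])]
1.4 [array([237., 295.]), array([272., 296.])] [array([208., 163.]), array([216., 160.])]
1.6 [array([237., 283.]), array([272., 283.])] [array([206., 160.]), array([215., 158.])]
bar [234.99450782 218.86121166] [275.51332705 219.77189811]
```

View pics/w5.png

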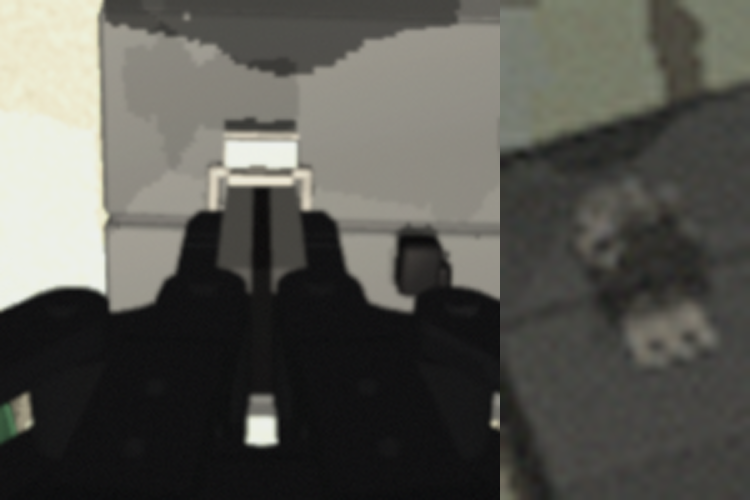

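```bash
python3 -m pendant '[{"gripper":255,"delta_pos":[-0.4,0.005,0],"twist":[0,0,0]},{"gripper":255,"delta_pos":[0,0,0.4],"twist":[0,0,0]},{"gripper":255,"delta_pos":[0,0,0.34],"twist":[0,0,0]},{"gripper":255,"delta_pos":[0,0,0],"twist":[0,0,0]},{"gripper":255,"delta_pos":[-0.04,0,0],"twist":[0,0,0]},{"gripper":255,"delta_pos":[-0.04,0,0],"twist":[0,0,0]},{"gripper":255,"delta_pos":[0,0,0],"twist":[0,0,0]}]' | tail -5
python3 -c "
from h import *;print(tip())"
```

```text
tool_pos: [0.5212, -0.1144, 0.2232]
orientation: [-3.141, 0.004, 3.044]
contact_force: [-0.3, -1.1, -0.7]
width: -0.0001
grip_force: 0.0
(array([-3.8, -0.3, 50.2]), array([-0.3, -1.1, -0.7]), 13.1)
```

```bash
python3 -m pendant '[{"gripper":255,"delta_pos":[-0.035,0,0.01],"twist":[0,0,0]},{"gripper":255,"delta_pos":[-0.035,0,0.01],"twist":[0,0,0]},{"gripper":255,"delta_pos":[-0.04,0,0],"twist":[0,0,0]},{"gripper":255,"delta_pos":[-0.04,0,0.005],"twist":[0,0,0]}]' | tail -5
python3 -c "
from h import *;print(tip())"
```

```text
tool_pos: [0.5345, -0.1154, 0.2185]
orientation: [-3.142, 0.0, 3.044]
contact_force: [0.9, 0.3, 0.3]
width: 0.0
grip_force: 0.0
(array([ 9.6,  0.2, 45.5]), array([0.9, 0.3, 0.3]), 13.5)
```

```bash
python3 -m pendant '[{"gripper":255,"delta_pos":[-0.04,0,0.015],"twist":[0,0,0]},{"gripper":255,"delta_pos":[-0.04,0,0.015],"twist":[0,0,0]}]' | tail -5
python3 -c "
from h import *;print(tip())"
```

```text
tool_pos: [0.5421, -0.1164, 0.2162]
orientation: [-3.141, -0.001, 3.044]
contact_force: [-4.3, -0.6, 6.6]
width: -0.0
grip_force: 3.1
(array([17.2,  0.2, 43.2]), array([-4.3, -0.6,  6.6]), 13.7)
```

```bash
python3 -m pendant '[{"gripper":255,"delta_pos":[-0.035,0,0.02],"twist":[0,0,0]},{"gripper":255,"delta_pos":[-0.035,0,0.025],"twist":[0,0,0]}]' | tail -5
python3 -c "
from h import *;print(tip())"
```

```text
tool_pos: [0.5501, -0.1174, 0.2125]
orientation: [-3.141, 0.002, 3.044]
contact_force: [-1.8, -1.0, 6.5]
width: -0.0003
grip_force: 3.0
(array([25.3,  0.1, 39.5]), array([-1.8, -1. ,  6.5]), 13.9)
```

```bash
python3 -m pendant '[{"gripper":255,"delta_pos":[-0.03,0,0.03],"twist":[0,0,0]},{"gripper":255,"delta_pos":[-0.03,0,0.03],"twist":[0,0,0]}]' | tail -5
python3 -c "
from h import *;print(tip())"
```

```text
tool_pos: [0.5568, -0.1181, 0.2068]
orientation: [-3.14, 0.004, 3.044]
contact_force: [0.2, -0.2, 7.1]
width: -0.0004
grip_force: 2.7
(array([32. ,  0.2, 33.8]), array([ 0.2, -0.2,  7.1]), 14.1)
```

```bash
python3 -m pendant '[{"gripper":255,"delta_pos":[-0.02,0,0.035],"twist":[0,0,0]},{"gripper":255,"delta_pos":[-0.02,0,0.035],"twist":[0,0,0]},{"gripper":255,"delta_pos":[-0.01,0,0.035],"twist":[0,0,0]}]' | tail -5
python3 -c "
from h import *;print(tip())"
```

```text
tool_pos: [0.5622, -0.1185, 0.1959]
orientation: [-3.141, 0.005, 3.044]
contact_force: [2.1, 0.5, 2.7]
width: 0.0001
grip_force: 1.6
(array([37.4,  0.4, 22.9]), array([2.1, 0.5, 2.7]), 14.4)
```

```bash
python3 -m pendant '[{"gripper":255,"delta_pos":[-0.01,0,0.03],"twist":[0,0,0]},{"gripper":255,"delta_pos":[0,0,0.03],"twist":[0,0,0]},{"gripper":255,"delta_pos":[0,0,0.02],"twist":[0,0,0]}]' | tail -5
python3 -c "
from h import *;print(tip())"
```

```text
tool_pos: [0.561, -0.1179, 0.1872]
orientation: [3.141, -0.0, 3.044]
contact_force: [-3.7, 0.2, 16.8]
width: 0.0004
grip_force: 8.4
(array([36.2,  0.9, 14.2]), array([-3.7,  0.2, 16.8]), 14.7)
```

```bash
python3 -m pendant '[{"gripper":255,"delta_pos":[0,0,0.02],"twist":[0,0,0]},{"gripper":255,"delta_pos":[0,0,0],"twist":[0,0,0]}]' | tail -5
python3 -c "
from h import *;print(tip())"
```

```text
tool_pos: [0.561, -0.118, 0.1871]
orientation: [-3.142, 0.001, 3.044]
contact_force: [-5.4, 0.6, 16.6]
width: 0.0003
grip_force: 8.4
(array([36.2,  0.9, 14.1]), array([-5.4,  0.6, 16.6]), 14.9)
```

```bash
python3 -m pendant '[{"gripper":255,"delta_pos":[-0.03,0,0.01],"twist":[0,0,0]},{"gripper":255,"delta_pos":[-0.03,0,0.01],"twist":[0,0,0]},{"gripper":255,"delta_pos":[0,0,0],"twist":[0,0,0]}]' | tail -5
python3 -c "
from h import *;print(tip())"
```

```text
tool_pos: [0.5614, -0.118, 0.1869]
orientation: [3.142, -0.012, 3.045]
contact_force: [-25.2, 3.8, 37.6]
width: 0.0001
grip_force: 18.6
(array([36.6,  0.9, 13.9]), array([-25.2,   3.8,  37.6]), 15.2)
```

```bash
python3 -m pendant '[{"gripper":255,"delta_pos":[0,0,0.02],"twist":[0,0,0]},{"gripper":255,"delta_pos":[0,0,0],"twist":[0,0,0]}]' | tail -5
python3 -c "
from h import *;print(tip())"
```

```text
tool_pos: [0.5615, -0.118, 0.1868]
orientation: [-3.142, -0.011, 3.045]
contact_force: [-29.8, 4.7, 46.5]
width: -0.0001
grip_force: 22.6
(array([36.6,  0.9, 13.8]), array([-29.8,   4.7,  46.5]), 15.4)
```

```bash
python3 -m pendant '[{"gripper":255,"delta_pos":[0.05,0,-0.06],"twist":[0,0,0]},{"gripper":255,"delta_pos":[0,0,-0.4],"twist":[0,0,0]},{"gripper":255,"delta_pos":[0,0,-0.45],"twist":[0,0,0]},{"gripper":255,"delta_pos":[-0.4,0,-0.3],"twist":[0,0,0]},{"gripper":255,"delta_pos":[0,0,0],"twist":[0,0,0]},{"gripper":255,"delta_pos":[0,0,0],"twist":[0,0,0]}]' | tail -5
python3 - <<'E'
from h import *
print(tip())
im=env.snapshot('wrist');im2=env.snapshot('scene')
for a in(0,.1,.2):print(a,[proj('wrist',p).round(1) for p in(lev(a,52,-13,8.3),lev(a,52,13,8.3),lev(a,44),W(-22.6,0,3))],[proj('scene',p).round(1) for p in(lev(a,52,-13,8.3),lev(a,52,13,8.3))])
a=cv2.resize(im[100:300,150:350],(500,500),interpolation=cv2.INTER_CUBIC);b=cv2.resize(im2[140:200,195:225],(250,500),interpolation=cv2.INTER_CUBIC)
cv2.imwrite('pics/w6.png',np.hstack([a,b])[:,:,::-1])
E
```

```text
tool_pos: [0.6017, -0.1218, 0.3007]
orientation: [3.141, -0.001, 3.045]
contact_force: [-0.2, 0.1, -0.8]
width: 0.0003
grip_force: 0.0
(array([ 77. ,   1.9, 127.7]), array([-0.2,  0.1, -0.8]), 16.0)
0 [array([236.4, 175.4]), array([268.1, 176.2]), array([252.5, 165.5]), array([254.8,  66.5])] [array([214.3, 184.9]), array([223. , 182.2])]
0.1 [array([236.1, 175.5]), array([268.4, 176.2]), array([252.5, 165.6]), array([254.8,  66.5])] [array([214. , 183.5]), array([222.7, 180.8])]
0.2 [array([235.7, 174.8]), array([268.8, 175.6]), array([252.5, 165.1]), array([254.8,  66.5])] [array([213.7, 181.9]), array([222.4, 179.2])]
```

View pics/w6.png

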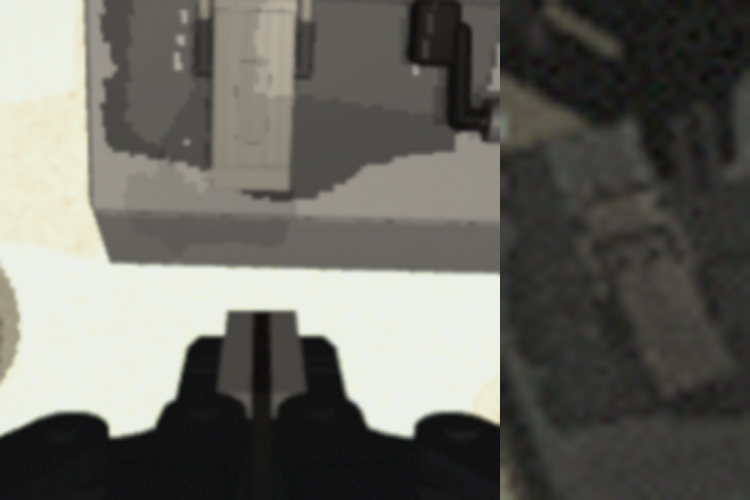

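```bash
python3 -m pendant '[{"gripper":255,"delta_pos":[0.2,-0.02,0],"twist":[0,0,0]},{"gripper":255,"delta_pos":[0,0,0.4],"twist":[0,0,0]},{"gripper":255,"delta_pos":[0,0,0.4],"twist":[0,0,0]},{"gripper":255,"delta_pos":[0,0,0.18],"twist":[0,0,0]},{"gripper":255,"delta_pos":[0,0,0],"twist":[0,0,0]},{"gripper":255,"delta_pos":[0,0,0.06],"twist":[0,0,0]},{"gripper":255,"delta_pos":[0,0,0.03],"twist":[0,0,0]},{"gripper":255,"delta_pos":[0,0,0],"twist":[0,0,0]}]' | tail -5
python3 -c "
from h import *;print(tip())"
```

```text
tool_pos: [0.5821, -0.1222, 0.1951]
orientation: [-3.141, 0.001, 3.044]
contact_force: [0.1, 0.3, 0.7]
width: -0.0001
grip_force: 0.0
(array([57.6, -0.8, 22.1]), array([0.1, 0.3, 0.7]), 16.9)
```

```bash
python3 -m pendant '[{"gripper":255,"delta_pos":[0,0,0.02],"twist":[0,0,0]},{"gripper":255,"delta_pos":[0,0,0],"twist":[0,0,0]}]' | tail -5
python3 -c "
from h import *;print(tip())"
```

```text
tool_pos: [0.5821, -0.1222, 0.193]
orientation: [-3.141, 0.001, 3.044]
contact_force: [0.1, -0.8, -0.6]
width: 0.0001
grip_force: 0.0
(array([57.6, -0.8, 20. ]), array([ 0.1, -0.8, -0.6]), 17.1)
```

```bash
python3 -m pendant '[{"gripper":255,"delta_pos":[0,0,0.02],"twist":[0,0,0]},{"gripper":255,"delta_pos":[0,0,0.01],"twist":[0,0,0]},{"gripper":255,"delta_pos":[0,0,0],"twist":[0,0,0]}]' | tail -5
python3 -c "
from h import *;print(tip())"
```

```text
tool_pos: [0.5816, -0.122, 0.1891]
orientation: [3.142, -0.0, 3.044]
contact_force: [-0.0, 0.1, 0.8]
width: 0.0002
grip_force: 0.1
(array([57.1, -0.7, 16.1]), array([-0. ,  0.1,  0.8]), 17.4)
```

```bash
python3 -m pendant '[{"gripper":255,"delta_pos":[0,0,0.015],"twist":[0,0,0]},{"gripper":255,"delta_pos":[0,0,0],"twist":[0,0,0]}]' | tail -5
python3 -c "
from h import *;print(tip())"
```

```text
tool_pos: [0.5818, -0.1221, 0.1888]
orientation: [-3.141, 0.0, 3.044]
contact_force: [-1.6, 1.4, 4.5]
width: -0.0001
grip_force: 2.5
(array([57.3, -0.7, 15.8]), array([-1.6,  1.4,  4.5]), 17.6)
```

```bash
python3 -m pendant '[{"gripper":255,"delta_pos":[0,0,0.02],"twist":[0,0,0]},{"gripper":255,"delta_pos":[0,0,0.01],"twist":[0,0,0]},{"gripper":255,"delta_pos":[0,0,0],"twist":[0,0,0]}]' | tail -5
python3 -c "
from h import *;print(tip())"
```

```text
tool_pos: [0.5819, -0.1221, 0.1883]
orientation: [-3.141, 0.001, 3.044]
contact_force: [-6.2, 1.2, 15.6]
width: -0.0001
grip_force: 8.4
(array([57.4, -0.8, 15.3]), array([-6.2,  1.2, 15.6]), 17.9)
```

Rigid at full flat. Retreat and hand in.

```bash
python3 -m pendant '[{"gripper":255,"delta_pos":[0.01,0,-0.1],"twist":[0,0,0]},{"gripper":255,"delta_pos":[0,0,-0.45],"twist":[0,0,0]},{"gripper":255,"delta_pos":[0,0,-0.45],"twist":[0,0,0]},{"gripper":255,"delta_pos":[0,0,-0.2],"twist":[0,0,0]},{"gripper":255,"delta_pos":[0,0,0],"twist":[0,0,0]},{"gripper":255,"delta_pos":[0,0,0],"twist":[0,0,0]},{"gripper":255,"delta_pos":[0,0,0],"twist":[0,0,0]}]' | tail -5
python3 -c "
from h import *;print(tip());print(env.sign_off())"
```

```text
tool_pos: [0.5796, -0.1217, 0.3024]
orientation: [3.141, -0.004, 3.044]
contact_force: [-0.9, -0.5, 0.3]
width: 0.0001
grip_force: 0.0
(array([ 55.1,  -0.6, 129.4]), array([-0.9, -0.5,  0.3]), 18.6)
the job is handed in; nothing more can be done
None
```

The loop is hooked under the keeper and the lever is pressed flat, judging by touch and camera since spring stretch can't be read. Force peaked at about 9 N on the keeper and about 55 N (limit 60) pressing the lever flat. The job was handed in at 18.6 s and no verdict was returned.

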